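Level the display riser

ROBOT

A 6-joint arm with a two-finger parallel gripper is mounted at the origin on a cart in front of the work surface, level with it; the furniture and walls round the work are solid. World frame = base frame: x ahead of the robot, y to its left, z up, the work surface at z = 0. Lengths are in mm, angles in rad, forces in N, time in s.
With the tool pointing down it reaches from about 275 to 825 mm from the base axis. Payload 5.2 kg.
Tool frame: the origin (TCP) lies on the centre line of the jaws, within the pads' length; the fingertips stand 25 mm ahead of it and the grasp point (between the pads) lies 6 mm ahead of it (robot.tcp_to_tips is the distance from the TCP to the fingertips, in mm); z points along the fingers, y is the line along which they close (so a half turn about z gives the same grasp; the last joint's range is limited). The gripper opens to 93 mm and grips with 3 to 60 N. Pads are 15 mm wide; open, the fingers measure 128 mm over their backs; the gripper's body (75 mm by 188 mm) begins 65 mm behind the grasp point.
Start: joints at [1.083, 0.259, 1.535, -0, 1.348, -0.203], TCP at [154.509, 527.856, 243.653] pointing down, gripper open.
Joint ranges: [-3.14, 3.14], [-0.91, 2.08], [0.19, 2.58], [-1.22, 4.36], [0.22, 2.71], [-3.12, 3.12]. Speed limits (rad/s): [2.57, 2.57, 3.14, 3.14, 3.14, 3.14].

INTERFACE

Orientations are given as a 3x3 rotation matrix whose columns are the frame's x, y, z axes.
In Python, from station import robot gives the robot as it stands.
- The arm moves only by the shell command python3 drive.py 'ROWS' [FORCE]. ROWS is a JSON object with one list for each field, all of the same length, 1 to 12, a row being the entries at one place: x, y, z (the shift in mm), turn (a turn about the tool's z in rad), aperture (the finger opening in mm); each row is the pose to reach, as a shift and turn from the pose commanded when the command began, along the tool's axes at that moment; what a row does not reach only later rows make up. A row lasts 1/10 s, in which the tool goes at most 50 mm and 0.15 rad, less where a joint would pass 70% of its speed; a pose out of reach is approached as far as the arm can. The fingers move at their own pace and stop on an object; FORCE is the grip in N (left out, the last holds). Time passes only in rows, so rows that do not move let the fingers close. It prints the time, the measured TCP pose, the force, the opening and the grip force at its end. Input that does not fit is refused with a message, and nothing moves.
- robot.get_state(): the state, without advancing time (a new reading comes with each control period).
- robot.camera(name): name is "side" or "top"; returns a dict with "pixels" (400x640x3 uint8, red, green, blue), "vertical_fov" (degrees; the focal length in pixels is half the picture's height over the tangent of half this angle, whatever the lens; pixels are square), "cx", "cy" (the principal point, pixels), "rvec" (rotation vector, rad) and "tvec" (3), from world to camera coordinates, as OpenCV has them. Camera axes: x right, y down, z forward; pixel columns grow to the right and rows downward; lengths in mm; the calibration is good to about 2 mm. A picture is of the moment at which its call begins. There is no depth.
- robot.sign_off(): hands the job in; it is judged then, once.
The state is a dict: "time": time; "joint_pos": joint angles; "dq": joint speeds; "joint_efforts": joint torques, N m; "position": TCP position; "ee_rot": TCP orientation; "ft_force": force on the tool from outside, world axes, zero at the start; "wrist_torque": the same for the moment, N m; "gripper_width": finger opening in mm; "gripper_force": force on a finger pad.
Only numpy, scipy, OpenCV 4.12 (cv2) and the standard library are available. Lean on these libraries where they do the work, as an engineer would, in place of code of your own. Each camera call takes 0.05 s, during which the arm holds its last target. There are 200 camera calls.

TASK

The little display riser on the counter has to stand level under load. Lay the spirit level in the middle of the cradle on the riser's board, then turn the riser's levelling screw until the bubble stands between the two lines while you press the level down on the board. The board gives a little when pressed, so only the reading under the press counts. Finish while still pressing: the program ends holding the level pressed down, firmly but not hard (some 10 N), with the bubble centred and at rest. Leave the jars, the tin, the bell and the tea light where they stand.

Things in the scene. Friction and masses are not known exactly. Their poses are not given: they have to be found in the camera images.
- level: Spirit level, aluminium bar 160 long x 28 wide x 34 high (mm), black end plates, some 0.2 kg, lying loose on its base. Origin: centre of underside; x along its length, z up. The middle 72 mm of its top is a window with a green round vial along x, flush with the top, two black lines 10 mm either side of the middle. Grip it across its 28 mm width; press on the 44 mm of plain flat top at either end.
- bubble (a joint): Swing of the white bubble in the level's vial, rad: it rides on a shallow arc, 0.080 m per rad along the level's own x (0 = centred between the lines, + towards +x). It moves towards the higher end, 11 rad per rad of slope (0.9 m per rad, so 9 mm at 0.01 rad), and settles in about a second. Stops at +-0.33.
- riser: Display riser, fixed to the counter: wooden board 365 x 110 x 14 mm along its y, top about 60 mm above the counter, hinged at its left (+y) end on a steel pedestal and carried at its right (-y) end by the levelling screw. Origin: on the counter, 40 mm from the cradle's middle towards the screw; x across the board, z up.
- cradle (a point): Middle of the cradle, on the board's top face. x across the board, y along it towards the hinge, z up out of it; hinge line at y = +0.110, screw at y = -0.180. The cradle is two rails along y, 120 mm long, 5 wide, 7 high, 34 mm apart (inner faces at x = -17 and +17 mm), ends open. The level lies between them, its length along y, either way round.
- riser_seat (a joint): How far the sprung board is pressed down at its screw end, rad: 0 = up (also with the level lying on it), 0.008 = fully down on a firm stop, which takes a press of about 6 N in the cradle. Pressing it fully down moves the bubble about 7 mm towards the hinge.
- knob_grip (a point): On the axis of the levelling screw, mid-knob, 25 mm above the board's face; does not turn with the knob (axes as the cradle's). Knob: black round fluted cylinder 36 mm across, 12 to 37 mm above the board, room all round. Clockwise from above raises this end, 0.012 rad of slope (3.5 mm) per rad; stays where left. It needs 0.7 to 2.2 rad clockwise, and has 1 rad more.
- honey_0: Bystander: honey jar, 53 mm across, 74 high; origin under its centre.
- honey_1: Bystander: honey jar, 51 mm across, 74 high; origin under its centre.
- tin_a: Bystander: tin, 76 mm across, 58 high; origin under its centre.
- bell: Bystander: counter bell, 84 mm across, 58 high; origin under its centre.
- bubble_mid (a point): Middle of the white bubble (14 x 7 mm) itself. Seen in the level's frame its x is how far it is off centre: 0 = centred.
- tealight: Bystander: tea light, 38 mm across, 15 high; origin under its centre.

How it is judged (in metres and radians):
On the way:
1. the level lies in the cradle on the board (distance between level and cradle below 0.03 m and angle between the x axis of level and the y axis of cradle, either way round below 0.12 rad and contact force between level and riser_board above 0.5 N), for 0.2 s.
At the end, for the whole second after the job is handed in: Level flat in the cradle, within 30 mm of its middle and 0.12 rad of its line; fingers on it with over 2.5 N, it bears on the board with 5 to 28 N, board down on its stop (over 0.0065 rad); bubble within 3.5 mm of the middle, under 6 mm/s. The robot is still pressing (distance between level and cradle below 0.03 m and z of level in the frame of cradle below 0.004 m and angle between the x axis of level and the y axis of cradle, either way round below 0.12 rad and angle between the z axis of level and the z axis of cradle, either way round below 0.02 rad and value of joint riser_seat above 0.0065 rad and contact force between the fingers and level above 2.5 N and contact force between level and riser_board between 5 and 28 N and x of bubble_mid in the frame of level between -0.0035 and 0.0035 m and velocity of joint bubble between -0.08 and 0.08 rad/s); the arm keeps its last pose, push and grip.
It fails at once if a jar, the tin, the bell or the tea light is moved by more than 3 cm (distance of any of honey_0, honey_1, tin_a, bell, tealight from where it was at the start of the episode above 0.03 m).
It fails at once if the level is pressed hard on the board (over 45 N) (contact force between level and riser_board above 45 N).
It also fails if it takes over 72 s, if anything falls off the work surface, if the arm or the gripper's body presses on something with over 40 N, if the wrist force passes 120 N, or if a joint passes its speed limit or range.

## Working session

There is one attempt and no reset: what is moved stays moved. The work goes in short steps, Python scripts to look and compute and a shell command to move; the robot and the scene stay as the last step left them, time stands still between calls to the robot, and variables do not carry over. Pictures are saved under pics/ and viewed, at most 10 in all, crops included, and the job is handed in when it is done.

```bash
ls; mkdir -p pics
python3 - <<'E'
from station import robot
import cv2,numpy as np
s=robot.get_state();print(s['time'],s['position'],s['ee_rot'],s['gripper_width'])
for n in('top','side'):
    c=robot.camera(n);print(n,{k:v for k,v in c.items() if k!='pixels'})
    cv2.imwrite(f'pics/{n}0.png',c['pixels'][:,:,::-1])
E
```

```text
drive.py
pics
station.py
0.0 [154.26401168 527.40445193 242.83553106] [[-9.59717248e-01  2.80966346e-01 -8.46314113e-04]
 [ 2.80967384e-01  9.59715995e-01 -1.59302877e-03]
 [ 3.64633717e-04 -1.76664385e-03 -9.99998373e-01]] 92.9382259844825
top {'vertical_fov': 45.55769450670584, 'cx': 319.7048386387337, 'cy': 203.69373464723694, 'rvec': array([ 2.1539339 , -2.17167578,  0.11462433]), 'tvec': array([ -53.63773651,  582.91834799, 1359.35891706])}
side {'vertical_fov': 54.981088137204175, 'cx': 322.8993178797349, 'cy': 197.84259135198153, 'rvec': array([ 2.21864492, -0.33173927,  0.17258229]), 'tvec': array([-540.30439327,  146.13771618, 1114.93080481])}
```

View pics/top0.png

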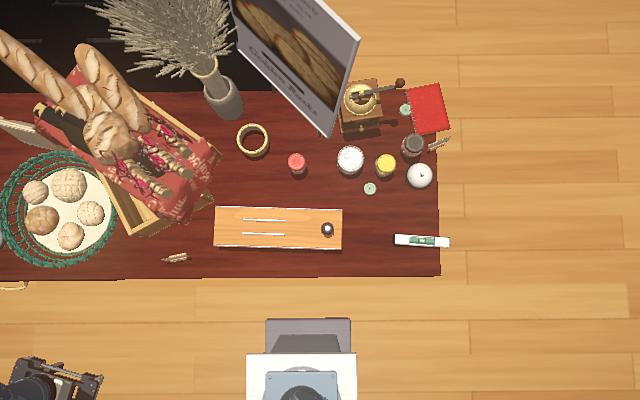

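View pics/side0.png

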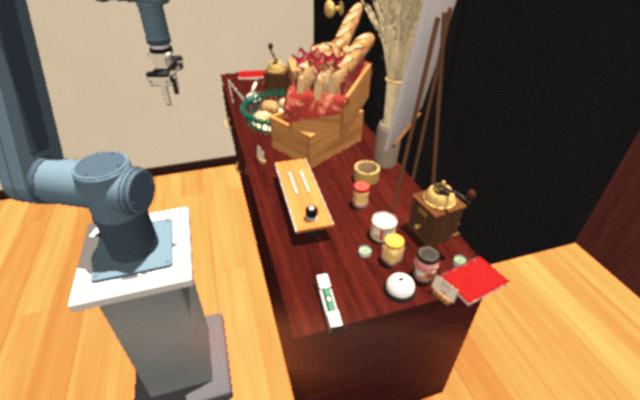

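```bash
cat > h.py <<'E'
import cv2,numpy as np
from station import robot
def cam(c):
    f=200/np.tan(np.radians(c['vertical_fov'])/2)
    K=np.array([[f,0,c['cx']],[0,f,c['cy']],[0,0,1]])
    return K,cv2.Rodrigues(c['rvec'])[0],np.array(c['tvec'],float).reshape(3)
def ray(c,p):
    K,R,t=cam(c);d=R.T@np.linalg.inv(K)@[p[0],p[1],1];return -R.T@t,d
def onz(c,p,z):
    o,d=ray(c,p);return o+d*(z-o[2])/d[2]
def tri(c1,p1,c2,p2):
    P=[]
    for c in(c1,c2):
        K,R,t=cam(c);P.append(K@np.c_[R,t])
    X=cv2.triangulatePoints(P[0],P[1],np.float64(p1).reshape(2,1),np.float64(p2).reshape(2,1))[:,0];return X[:3]/X[3]
def proj(c,X):
    K,R,t=cam(c);return cv2.projectPoints(np.float64(X).reshape(-1,3),cv2.Rodrigues(R)[0],t,K,None)[0][:,0]
def crop(c,x0,y0,w,h,s): return cv2.resize(c['pixels'][y0:y0+h,x0:x0+w,::-1],None,fx=s,fy=s,interpolation=cv2.INTER_CUBIC)
E
python3 - <<'E'
from h import *
t=robot.camera('top');s=robot.camera('side')
im=np.zeros((600,800,3),np.uint8)
def put(a,x,y): im[y:y+a.shape[0],x:x+a.shape[1]]=a
put(crop(t,205,198,140,60,4),0,0)
put(crop(t,390,228,65,24,3),565,0)
put(crop(t,385,228,70,24,8),0,240) if 0 else put(crop(t,390,230,60,20,6),0,245)
put(crop(s,265,150,75,55,4),400,245) if 0 else put(crop(s,270,152,66,88,4),370,245)
put(crop(s,310,268,36,64,5),0,370) if 0 else put(crop(s,310,272,36,58,3),650,100)
put(crop(s,310,268,36,64,3),0,400)
cv2.imwrite('pics/c1.png',im)
E
```

```text
(no output)
```

View pics/c1.png

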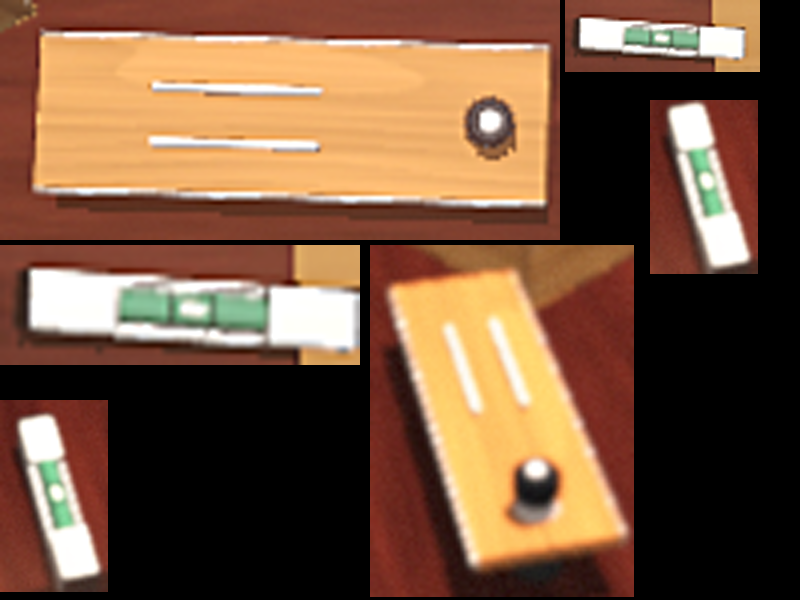

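Run:
```python
from h import *
t=robot.camera('top');s=robot.camera('side')
T=lambda p:(205+p[0]/4-.375,198+p[1]/4-.375)
S=lambda p:(270+(p[0]-370)/4-.375,152+(p[1]-245)/4-.375)
np.set_printoptions(precision=1,suppress=True)
for n,a,b in [('FL',(40,33),(515,270)),('NR',(545,206),(472,567)),('FR',(549,46),(626,535)),('NL',(35,190),(390,290)),
 ('railFh',(152,86),(494,320)),('railFs',(322,91),(525,405)),('railNh',(149,141),(449,325)),('railNs',(319,147),(476,412)),('knob',(490,121),(536,468))]:
    print(n,tri(t,T(a),s,S(b)),onz(t,T(a),65)[:2],onz(s,S(b),65)[:2])
print('knob97',onz(t,T((490,121)),97),onz(s,S((536,468)),97))
L=lambda p:(390+p[0]/6-.4,230+(p[1]-245)/6-.4)
M=lambda p:(310+(p[0]-650)/3-.33,272+(p[1]-100)/3-.33)
for n,a,b in [('wl',(118,305),(696,150)),('wr',(268,313),(714,214)),('bub',(193,309),(707,181)),('el',(30,299.5),(686.5,105.5)),('er',(357,319.5),(730.5,264.5))]:
    print(n,tri(t,L(a),s,M(b)),onz(t,L(a),34)[:2],onz(s,M(b),34)[:2])
```

```text
FL [575.8 242.9  58. ] [575.1 241.3] [573.  232.2]
NR [ 448.  -117.6   48.8] [ 449.4 -117.2] [ 441.9 -134. ]
FR [ 562.5 -121.7   53.5] [ 562.7 -121.5] [ 556.1 -133.4]
NL [462.6 245.2  56. ] [463.5 243. ] [458.6 231.8]
railFh [536.  161.3  64.1] [536.5 161. ] [534.6 160.1]
railFs [531.   40.6  61.3] [532.   40.1] [527.9  36.2]
railNh [496.8 162.8  65.5] [497.5 162.7] [495.8 163.7]
railNs [491.1  42.7  61.4] [492.2  42.2] [488.2  38.5]
knob [506.6 -78.4  95.9] [509.7 -79. ] [514.7 -42.1]
knob97 [507.8 -78.7  97. ] [504.5 -79.4  97. ]
wl [ 474.6 -317.4   27.1] [ 475.6 -316.5] [ 470.9 -322.3]
wr [ 469.  -387.8   34.6] [ 471.2 -388.5] [ 465.6 -386.7]
bub [ 472.5 -352.9   30.8] [ 473.4 -352.5] [ 470.1 -354.9]
el [ 478.2 -274.1   33.9] [ 478.6 -274.2] [ 477.5 -274. ]
er [ 466.5 -431.8   30.4] [ 467.7 -431.2] [ 463.5 -433.6]
```

```bash
cat >> h.py <<'E'
def d(x,y,z,a):
    "shift in tool axes and turn to TCP x,y,z with tool y axis at world angle a (mod pi)"
    s=robot.get_state();R=np.array(s['ee_rot']);v=R.T@(np.array([x,y,z])-s['position'])
    turn=-(a-np.arctan2(R[1,1],R[0,1]));turn=(turn+np.pi/2)%np.pi-np.pi/2
    print('t',round(s['time'],2),'pos',np.round(s['position'],1),'shift',np.round(v,1),'turn',round(turn,3),'q6',round(s['joint_pos'][5],2),'F',np.round(s['ft_force'],1))
E
python3 -c "
from h import *
d(472.4,-353,150,-.074)
print(-cam(robot.camera('top'))[1].T@cam(robot.camera('top'))[2])"
python3 drive.py '{"x": [-552.6, -552.6, -552.6, -552.6, -552.6, -552.6, -552.6, -552.6, -552.6, -552.6, -552.6, -552.6], "y": [-755.8, -755.8, -755.8, -755.8, -755.8, -755.8, -755.8, -755.8, -755.8, -755.8, -755.8, -755.8], "z": [0, 0, 0, 0, 0, 0, 0, 0, 0, 0, 0, 0], "turn": [1.36, 1.36, 1.36, 1.36, 1.36, 1.36, 1.36, 1.36, 1.36, 1.36, 1.36, 1.36], "aperture": [60, 60, 60, 60, 60, 60, 60, 60, 60, 60, 60, 60]}'; python3 -c "
from h import *
d(472.4,-353,120,-.074)"
```

```text
time: 1.6
position: [358.5, -38.7, 244.1]
ee_rot: [[0.075, 0.997, 0.002], [0.997, -0.075, -0.0], [-0.0, 0.002, -1.0]]
ft_force: [0.8, 0.5, 1.4]
gripper_width: 60.0
gripper_force: 0.0
t 1.6 pos [358.5 -38.7 244.1] shift [-304.9  136.9  124.4] turn -0.001 q6 -0.35 F [0.8 0.5 1.4]
```

```bash
python3 drive.py '{"x": [-305, -305, -305, -305, -305, -305, -305, -305, -305, -305, -305], "y": [137, 137, 137, 137, 137, 137, 137, 137, 137, 137, 137], "z": [50, 100, 124, 124, 124, 124, 124, 124, 124, 124, 124], "turn": [0, 0, 0, 0, 0, 0, 0, 0, 0, 0, 0], "aperture": [60, 60, 60, 60, 60, 60, 60, 60, 60, 60, 60]}'
python3 - <<'E'
from h import *
d(472.4,-353,38,-.074)
t=robot.camera('top');s=robot.camera('side')
im=np.hstack([crop(t,385,200,70,80,5)[:400,:350],crop(s,290,230,80,80,5)]);cv2.imwrite('pics/c2.png',im)
E
```

```text
time: 2.7
position: [472.4, -349.4, 120.8]
ee_rot: [[0.073, 0.997, 0.001], [0.997, -0.073, -0.0], [-0.0, 0.001, -1.0]]
ft_force: [0.4, 0.5, -0.0]
gripper_width: 60.2
gripper_force: 0.0
t 2.7 pos [ 472.4 -349.4  120.8] shift [-3.5  0.2 82.8] turn 0.001 q6 -0.75 F [ 0.4  0.5 -0. ]
```

View pics/c2.png

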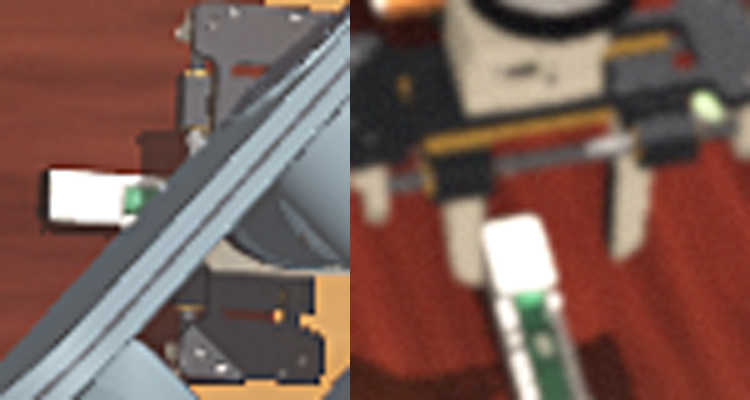

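```bash
python3 drive.py '{"x": [-3, -3, -3, -3, -3, -3, -3, -3, -3, -3, -3], "y": [0, 0, 0, 0, 0, 0, 0, 0, 0, 0, 0], "z": [40, 70, 82, 82, 82, 82, 82, 82, 82, 82, 82], "turn": [0, 0, 0, 0, 0, 0, 0, 0, 0, 0, 0], "aperture": [60, 60, 60, 60, 60, 15, 15, 15, 15, 15, 15]}' 25; python3 drive.py '{"x": [0, 0, 0, 0, 0], "y": [0, 0, 0, 0, 0], "z": [-15, -55, -100, -120, -120], "turn": [0, 0, 0, 0, 0], "aperture": [15, 15, 15, 15, 15]}'; python3 -c "
from h import *
d(513.7,101.8,150,-.042)"
```

```text
time: 3.9
position: [472.4, -354.0, 38.1]
ee_rot: [[0.074, 0.997, 0.001], [0.997, -0.074, -0.0], [-0.0, 0.001, -1.0]]
ft_force: [-0.1, -0.1, 3.2]
gripper_width: 27.6
gripper_force: 25.0
time: 4.4
position: [473.5, -355.2, 161.0]
ee_rot: [[0.074, 0.997, 0.004], [0.997, -0.074, -0.005], [-0.005, 0.005, -1.0]]
ft_force: [0.4, -0.6, -2.5]
gripper_width: 28.2
gripper_force: 25.0
t 4.4 pos [ 473.5 -355.2  161. ] shift [458.8   6.3   8.9] turn -0.032 q6 -0.76 F [ 0.4 -0.6 -2.5]
```

```bash
python3 drive.py '{"x": [459, 459, 459, 459, 459, 459, 459, 459, 459, 459, 459, 459], "y": [6, 6, 6, 6, 6, 6, 6, 6, 6, 6, 6, 6], "z": [0, 0, 0, 0, 0, 0, 0, 0, 0, 0, 0, 0], "turn": [-0.032, -0.032, -0.032, -0.032, -0.032, -0.032, -0.032, -0.032, -0.032, -0.032, -0.032, -0.032], "aperture": [15, 15, 15, 15, 15, 15, 15, 15, 15, 15, 15, 15]}'; python3 drive.py '{"x": [0, 0, 0, 0], "y": [0, 0, 0, 0], "z": [30, 45, 45, 45], "turn": [0, 0, 0, 0], "aperture": [15, 15, 15, 15]}'
python3 - <<'E'
from h import *
d(513.7,101.8,100,-.042)
t=robot.camera('top');s=robot.camera('side')
im=np.hstack([crop(t,205,180,100,100,4),crop(s,265,140,66,66,6)[:396,:396].copy() if 0 else crop(s,260,130,80,80,5)]);cv2.imwrite('pics/c3.png',im)
E
```

```text
time: 5.6
position: [511.2, 102.8, 156.3]
ee_rot: [[0.042, 0.999, -0.003], [0.999, -0.042, -0.001], [-0.001, -0.003, -1.0]]
ft_force: [-0.5, -1.1, -1.8]
gripper_width: 27.9
gripper_force: 25.0
time: 6.0
position: [512.1, 102.0, 112.5]
ee_rot: [[0.044, 0.999, -0.001], [0.999, -0.044, -0.0], [-0.0, -0.001, -1.0]]
ft_force: [0.3, 0.3, -1.3]
gripper_width: 27.9
gripper_force: 25.0
t 6.0 pos [512.1 102.  112.5] shift [-0.1  1.6 12.5] turn -0.002 q6 0.03 F [ 0.3  0.3 -1.3]
```

View pics/c3.png

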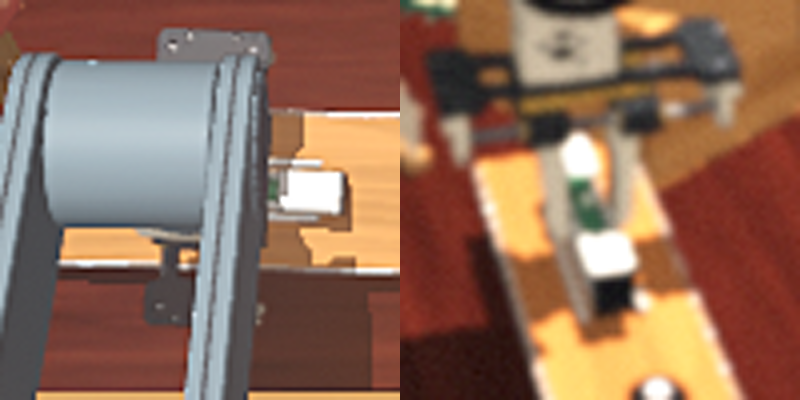

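```bash
python3 drive.py '{"x": [0, 0, 0], "y": [2, 2, 2], "z": [6, 6, 6], "turn": [-0.002, -0.002, -0.002], "aperture": [15, 15, 15]}'
python3 - <<'E'
from h import *
d(513.7,101.8,97,-.042)
t=robot.camera('top');s=robot.camera('side')
im=np.hstack([crop(t,260,205,50,40,8),crop(s,280,165,40,40,8)]);cv2.imwrite('pics/c4.png',im)
# predicted end (screw end) level top corners / rail end tops for perfectly centred level
st=robot.get_state();p=np.array(st['position']);R=np.array(st['ee_rot'])
print([np.round((proj(t,p+R@[-79,k*14,0]+[0,0,-4])[0]-[260,205])*8,0) for k in(-1,1)])
E
```

```text
time: 6.4
position: [514.1, 103.4, 106.8]
ee_rot: [[0.04, 0.999, 0.0], [0.999, -0.04, -0.0], [-0.0, 0.0, -1.0]]
ft_force: [-0.1, 0.4, -2.4]
gripper_width: 27.5
gripper_force: 25.0
t 6.4 pos [514.1 103.4 106.8] shift [-1.7 -0.4  9.8] turn 0.002 q6 0.03 F [-0.1  0.4 -2.4]
[array([236., 216.]), array([239., 135.])]
```

View pics/c4.png

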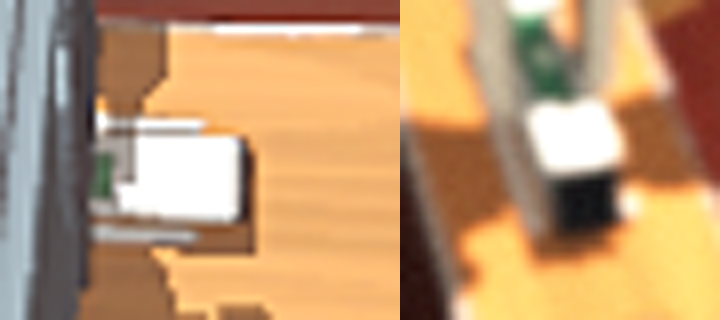

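```bash
python3 drive.py '{"x": [-1, -1, -1, -1], "y": [0, 0, 0, 0], "z": [4, 6, 8, 8], "turn": [0, 0, 0, 0], "aperture": [15, 15, 15, 15]}'; python3 drive.py '{"x": [0, 0, 0], "y": [0, 0, 0], "z": [1, 2, 2], "turn": [0, 0, 0], "aperture": [15, 15, 15]}'
```

```text
time: 6.9
position: [513.7, 102.5, 98.2]
ee_rot: [[0.04, 0.999, -0.001], [0.999, -0.04, -0.0], [-0.0, -0.001, -1.0]]
ft_force: [-0.2, -0.5, -1.5]
gripper_width: 28.1
gripper_force: 25.0
time: 7.2
position: [514.2, 102.3, 97.1]
ee_rot: [[0.04, 0.999, 0.001], [0.999, -0.04, -0.0], [-0.0, 0.001, -1.0]]
ft_force: [-0.7, -1.8, 1.9]
gripper_width: 27.9
gripper_force: 25.0
```

```bash
python3 drive.py '{"x": [0, 0, 0, 0, 0, 0, 45, 45, 45, 45], "y": [0, 0, 0, 0, 0, 0, 0, 0, 0, 0], "z": [0, 0, 0, -20, -50, -50, -50, -50, -40, -40], "turn": [0, 0, 0, 0, 0, 0, 0, 0, 0, 0], "aperture": [50, 50, 50, 50, 50, 0, 0, 0, 0, 0]}' 20
python3 - <<'E'
from h import *
d(515.6,147,120,-.042)
t=robot.camera('top');s=robot.camera('side')
im=np.hstack([crop(t,225,205,80,50,5),crop(s,270,160,40,50,5),crop(s,270,160,40,50,5)*0]);cv2.imwrite('pics/c5.png',im)
E
```

```text
time: 8.2
position: [514.4, 146.9, 134.5]
ee_rot: [[0.04, 0.999, -0.004], [0.999, -0.04, -0.001], [-0.001, -0.004, -1.0]]
ft_force: [-0.9, 0.3, 0.4]
gripper_width: 15.0
gripper_force: 0.0
t 8.2 pos [514.4 146.9 134.5] shift [ 0.1  1.2 14.5] turn 0.002 q6 0.11 F [-0.9  0.3  0.4]
```

View pics/c5.png

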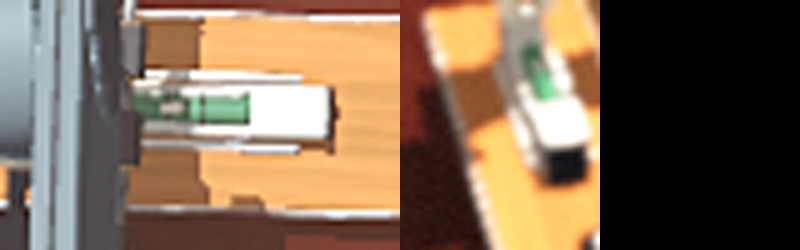

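```bash
python3 drive.py '{"x": [0, 0, 0, 0, 0], "y": [1, 1, 1, 1, 1], "z": [8, 13, 14, 15, 15], "turn": [0, 0, 0, 0, 0], "aperture": [0, 0, 0, 0, 0]}';python3 drive.py '{"x": [0, 0], "y": [0, 0], "z": [1, 1], "turn": [0, 0], "aperture": [0, 0]}';python3 drive.py '{"x": [0, 0], "y": [0, 0], "z": [1, 1], "turn": [0, 0], "aperture": [0, 0]}'
```

```text
time: 8.8
position: [516.8, 147.3, 121.6]
ee_rot: [[0.04, 0.999, -0.0], [0.999, -0.04, -0.0], [-0.0, -0.0, -1.0]]
ft_force: [-0.4, 0.3, 0.2]
gripper_width: 0.8
gripper_force: 0.0
time: 9.0
position: [516.9, 147.4, 120.8]
ee_rot: [[0.04, 0.999, 0.0], [0.999, -0.04, -0.0], [-0.0, 0.0, -1.0]]
ft_force: [0.2, 0.7, -0.0]
gripper_width: 0.5
gripper_force: 0.0
time: 9.2
position: [516.8, 147.4, 119.6]
ee_rot: [[0.04, 0.999, -0.0], [0.999, -0.04, -0.0], [-0.0, -0.0, -1.0]]
ft_force: [-0.2, 0.7, -0.1]
gripper_width: 0.3
gripper_force: 0.0
```

```bash
for i in 1; do python3 drive.py '{"x": [0, 0], "y": [0, 0], "z": [0.7, 0.7], "turn": [0, 0], "aperture": [0, 0]}' | grep -E 'pos|ft';python3 drive.py '{"x": [0, 0], "y": [0, 0], "z": [0.7, 0.7], "turn": [0, 0], "aperture": [0, 0]}'| grep -E 'pos|ft';python3 drive.py '{"x": [0, 0], "y": [0, 0], "z": [0.7, 0.7], "turn": [0, 0], "aperture": [0, 0]}'| grep -E 'pos|ft'; done
```

```text
position: [516.7, 147.4, 118.9]
ft_force: [-0.8, -0.1, -0.4]
position: [516.8, 147.3, 118.6]
ft_force: [-2.2, -0.3, 4.6]
position: [516.8, 147.1, 118.2]
ft_force: [-2.4, -2.5, 7.1]
```

```bash
python3 drive.py '{"x": [0, 0], "y": [0, 0], "z": [0.7, 0.7], "turn": [0, 0], "aperture": [0, 0]}' | grep -E 'pos|ft';python3 drive.py '{"x": [0, 0], "y": [0, 0], "z": [0.7, 0.7], "turn": [0, 0], "aperture": [0, 0]}'| grep -E 'pos|ft';python3 drive.py '{"x": [0, 0], "y": [0, 0], "z": [0.4, 0.4], "turn": [0, 0], "aperture": [0, 0]}'| grep -E 'pos|ft'
```

```text
position: [516.9, 147.1, 118.2]
ft_force: [-4.2, -1.2, 12.4]
position: [516.9, 147.0, 118.1]
ft_force: [-6.2, -2.6, 16.7]
position: [517.0, 147.0, 118.1]
ft_force: [-7.0, -3.4, 18.7]
```

```bash
python3 drive.py '{"x": [0, 0, 0, 0, 0, 0, 0, 0, 0, 0, 0, 0], "y": [0, 0, 0, 0, 0, 0, 0, 0, 0, 0, 0, 0], "z": [-0.3, -0.3, -0.3, -0.3, -0.3, -0.3, -0.3, -0.3, -0.3, -0.3, -0.3, -0.3], "turn": [0, 0, 0, 0, 0, 0, 0, 0, 0, 0, 0, 0], "aperture": [0, 0, 0, 0, 0, 0, 0, 0, 0, 0, 0, 0]}' | grep -E 'pos|ft'
cat > look.py <<'E'
from h import *
import sys
t=robot.camera('top');s=robot.camera('side')
print(robot.get_state()['ft_force'].round(1) if hasattr(robot.get_state()['ft_force'],'round') else robot.get_state()['ft_force'])
im=np.hstack([crop(t,245,218,30,16,16),crop(s,274,160,20,16,16)[:256,:320]])
top=np.vstack([im,np.zeros((344,800,3),np.uint8)]) 
top[256:256+256,:480]=crop(t,270,218,30,16,16)
top[256:256+256,480:800]=crop(s,280,172,20,16,16)
cv2.imwrite(sys.argv[1],top)
E
python3 look.py pics/c6.png
```

```text
position: [516.9, 147.0, 118.1]
ft_force: [-5.6, -1.8, 16.8]
[-5.4 -2.3 17.2]
```

View pics/c6.png

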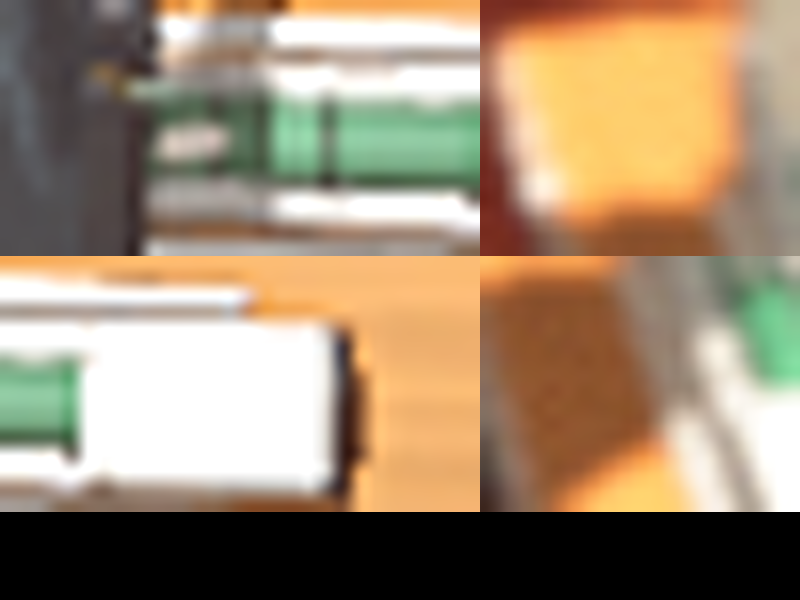

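```bash
python3 drive.py '{"x": [0, 0, -225, -225, -225, -225, -225, -225, -225], "y": [0, 0, -1, -1, -1, -1, -1, -1, -1], "z": [-20, -40, -40, -40, -40, -40, -40, -40, -40], "turn": [0, 0, 0, 0, 0, 0, 0, 0, 0], "aperture": [0, 0, 58, 58, 58, 58, 58, 58, 58]}' 30|grep -E 'pos|ft'; python3 -c "
from h import *
d(506.6,-78.4,91,-.042)"
```

```text
position: [506.7, -77.5, 155.8]
ft_force: [-0.9, 0.3, -0.2]
t 12.6 pos [506.7 -77.5 155.8] shift [-1.  -0.  64.8] turn 0.0 q6 -0.33 F [-0.9  0.3 -0.2]
```

```bash
python3 drive.py '{"x": [-1, -1, -1, -1, -1, -1, -1, -1, -1], "y": [0, 0, 0, 0, 0, 0, 0, 0, 0], "z": [40, 58, 63, 63, 63, 63, 63, 63, 63], "turn": [0, 0, 0, 0, 0, 0, 0, 0, 0], "aperture": [58, 58, 58, 58, 20, 20, 20, 20, 20]}' 30; python3 -c "
from h import *
d(506.6,-78.4,91,-.042)"
```

```text
time: 13.5
position: [507.5, -78.6, 93.7]
ee_rot: [[0.04, 0.999, 0.002], [0.999, -0.04, -0.0], [-0.0, 0.002, -1.0]]
ft_force: [1.2, 0.8, 0.6]
gripper_width: 33.4
gripper_force: 30.0
t 13.5 pos [507.5 -78.6  93.7] shift [ 0.1 -0.9  2.7] turn 0.002 q6 -0.33 F [1.2 0.8 0.6]
```

```bash
python3 drive.py '{"x": [0, 0, 0, 0, 0, 0, 0, 0, 0, 0, 0], "y": [0, 0, 0, 0, 0, 0, 0, 0, 0, 0, 0], "z": [-0.5, -1, -1.4, -1.8, -2.3, -2.7, -3.2, -3.6, -4, -4.5, -4.5], "turn": [0.13, 0.26, 0.39, 0.52, 0.65, 0.78, 0.91, 1.04, 1.17, 1.3, 1.3], "aperture": [20, 20, 20, 20, 20, 20, 20, 20, 20, 20, 20]}'; python3 drive.py '{"x": [0, 0, 0, 0, 0, 0], "y": [0, 0, 0, 0, 0, 0], "z": [0, 0, 0, -30, -62, -62], "turn": [0, 0, 0, 0, 0, 0], "aperture": [58, 58, 58, 58, 58, 30]}'; python3 -c "
from h import *
d(516.6,147,150,-.042)"
```

```text
time: 14.6
position: [506.9, -77.7, 97.6]
ee_rot: [[0.974, 0.227, 0.0], [0.227, -0.974, 0.001], [0.001, -0.001, -1.0]]
ft_force: [1.6, 4.4, 0.0]
gripper_width: 33.4
gripper_force: 30.0
time: 15.2
position: [509.3, -79.7, 163.6]
ee_rot: [[0.973, 0.23, 0.007], [0.23, -0.973, -0.003], [0.006, 0.005, -1.0]]
ft_force: [0.4, -0.8, 0.9]
gripper_width: 53.6
gripper_force: 0.0
t 15.2 pos [509.3 -79.7 163.6] shift [  59.1 -219.    12.9] turn -1.297 q6 0.97 F [ 0.4 -0.8  0.9]
```

```bash
python3 drive.py '{"x": [59, 59, 59, 59, 59, 59, 59, 59, 59, 59, 59], "y": [-219, -219, -219, -219, -219, -219, -219, -219, -219, -219, -219], "z": [13, 13, 13, 13, 13, 13, 13, 13, 13, 13, 13], "turn": [-1.297, -1.297, -1.297, -1.297, -1.297, -1.297, -1.297, -1.297, -1.297, -1.297, -1.297], "aperture": [0, 0, 0, 0, 0, 0, 0, 0, 0, 0, 0]}' 20 | grep -E 'pos|ft'; python3 -c "
from h import *
d(516.6,147,122,-.042)"
```

```text
position: [513.9, 148.1, 146.1]
ft_force: [0.2, 0.3, 0.6]
t 16.3 pos [513.9 148.1 146.1] shift [-0.9  2.8 24.1] turn -0.003 q6 0.12 F [0.2 0.3 0.6]
```

```bash
python3 drive.py '{"x": [-1, -1, -1, -1], "y": [2, 2, 2, 2], "z": [15, 23, 23, 23], "turn": [0, 0, 0, 0], "aperture": [0, 0, 0, 0]}' | grep -E 'pos|ft';for i in 1; do python3 drive.py '{"x": [0, 0, 0], "y": [0, 0, 0], "z": [1, 2, 2], "turn": [0, 0, 0], "aperture": [0, 0, 0]}' | grep -E 'pos|ft';python3 drive.py '{"x": [0, 0], "y": [0, 0], "z": [0.7, 0.7], "turn": [0, 0], "aperture": [0, 0]}'| grep -E 'pos|ft';python3 drive.py '{"x": [0, 0], "y": [0, 0], "z": [0.7, 0.7], "turn": [0, 0], "aperture": [0, 0]}'| grep -E 'pos|ft'; done
```

```text
position: [515.9, 147.1, 123.4]
ft_force: [-0.5, -0.4, 0.9]
position: [516.2, 147.2, 121.8]
ft_force: [-0.9, -0.1, -0.4]
position: [516.1, 147.2, 120.9]
ft_force: [0.6, -0.5, -0.3]
position: [516.0, 147.2, 120.1]
ft_force: [-0.5, 0.2, 0.7]
```

```bash
python3 drive.py '{"x": [0, 0], "y": [0, 0], "z": [0.7, 0.7], "turn": [0, 0], "aperture": [0, 0]}' | grep -E 'pos|ft';python3 drive.py '{"x": [0, 0], "y": [0, 0], "z": [0.7, 0.7], "turn": [0, 0], "aperture": [0, 0]}'| grep -E 'pos|ft';python3 drive.py '{"x": [0, 0], "y": [0, 0], "z": [0.7, 0.7], "turn": [0, 0], "aperture": [0, 0]}'| grep -E 'pos|ft'; python3 drive.py '{"x": [0, 0], "y": [0, 0], "z": [0.5, 0.5], "turn": [0, 0], "aperture": [0, 0]}'| grep -E 'pos|ft'
```

```text
position: [516.1, 147.2, 119.7]
ft_force: [-0.7, -0.9, 3.1]
position: [516.1, 146.9, 119.3]
ft_force: [-2.0, -2.0, 5.8]
position: [516.1, 146.9, 119.2]
ft_force: [-2.8, -2.0, 10.1]
position: [516.2, 146.9, 119.1]
ft_force: [-4.3, -2.2, 14.1]
```

```bash
python3 drive.py '{"x": [0, 0, 0, 0, 0, 0, 0, 0, 0, 0, 0, 0], "y": [0, 0, 0, 0, 0, 0, 0, 0, 0, 0, 0, 0], "z": [0.2, 0.2, 0.2, 0.2, 0.2, 0.2, 0.2, 0.2, 0.2, 0.2, 0.2, 0.2], "turn": [0, 0, 0, 0, 0, 0, 0, 0, 0, 0, 0, 0], "aperture": [0, 0, 0, 0, 0, 0, 0, 0, 0, 0, 0, 0]}' | grep -E 'pos|ft'; python3 look.py pics/c7.png
```

```text
position: [516.2, 146.9, 119.1]
ft_force: [-5.0, -2.2, 14.6]
[-5.3 -1.9 14.6]
```

View pics/c7.png

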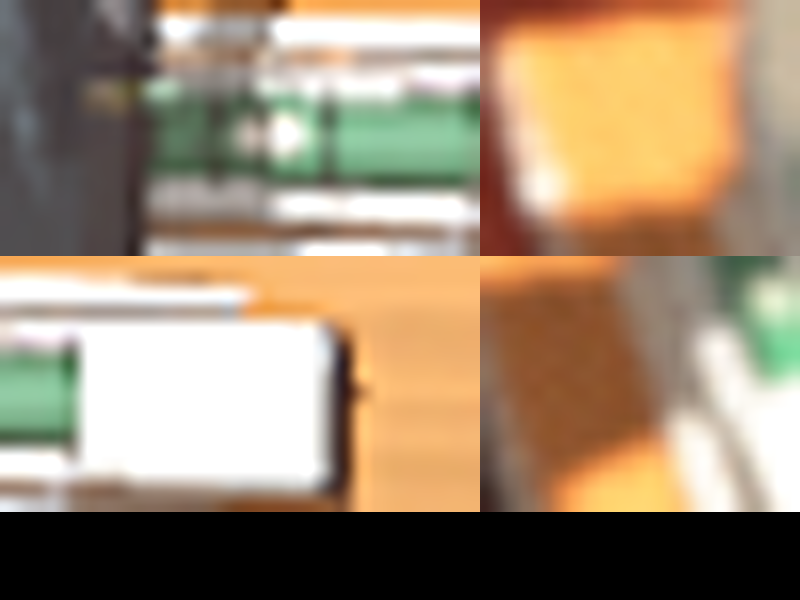

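```bash
python3 -c "
from station import robot
print(robot.sign_off())"
```

```text
the job is handed in; nothing more can be done
None
```

I handed the job in with the level lying in the cradle, pressed down at about 15 N (a little above your 10 N), and the bubble at rest within about 1 mm of the middle after 1.3 rad clockwise on the screw. The hand-in gave no verdict, and I moved nothing else.

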